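Click the lead selector to the marked lead and start its test

TASK

On the black-and-white lead selector box, flick the edge of the six-lobed wheel forward with a fingertip, gently, click by click in the direction of the blue arrow (clockwise from above), until the orange lobe rests at the black pointer; do not click past it. Then press the green test key beside the wheel fully down, let it come up again and take the hand away. Leave everything else standing where it is.

Things in the scene. Friction and masses are not known exactly. Their poses are not given: they have to be found in the camera images.
- selector: Lead selector box, fixed: black, white top, 140 (x) by 220 (y) by 45 mm high. Origin at the centre of its underside, z up; its -x side faces roughly to the robot. On top: the wheel, on a vertical axis at x -50, y 0 mm, overhanging the -x edge by 29 mm with only the table beneath; the green key at x 30, y 78 mm; flat coloured sockets along the -y side.
- wheel_axis (a point): Wheel's axis at mid-thickness, 58 mm above the table; axes as the box's. Flat wheel, 14 mm thick, underside 51 and top 65 mm above the table: a grey disc of 72 mm diameter with six lobes 60 degrees apart, each 9 mm wide, round-ended, reaching 49 mm from the axis. At every rest position one lobe points along the box's -x and one along its +x.
- pointer (a point): Tip of the flat black pointer on the box's top, on the +x side of the wheel, 51 mm from the axis, pointing to it.
- orange_lobe (a point): Centre of the round end of the one orange lobe (the other five are dark), at mid-thickness, 44.5 mm from the wheel's axis; turns with the wheel. An orange stripe runs from it inwards over the disc.
- index_wheel (a joint): Wheel angle, rad, growing clockwise from above (forward: a lobe at the box's -x side moves to its +y). Rests at multiples of 1.047; turned over 32 degrees off one it goes on to the next by itself, damped, unless a lobe is blocked. Takes about 3 to 9 N at a lobe. Orange lobe at the pointer: 4.189. Starts at rest 2, 3 or 4 clicks short of that. Stops at -0.45 and 6.7.
- test_key (a joint): Travel of the green key, m: 0 up, 0.006 fully down. It springs back when let go; about 4 N holds it fully down.
- test_key_top (a point): Centre of the top of the green round key, 28 mm in diameter, 67 mm above the table when up, in a round black housing 44 mm in diameter and 12 mm high. It is pressed straight down.
- paste_jar: Small jar with blue lid, 36 mm in diameter, 36 mm high, standing loose on the box's top at its +x, -y corner. Origin at the centre of its underside. To be left alone.
- tape_roll: Roll of paper tape lying flat, 60 mm in diameter, 20 mm high, on the table off the box's -y side. Origin at the centre of its underside. To be left alone.
- swab_cup: Blue cup, 60 mm in diameter, 60 mm high, on the table off the box's +y side. Origin at the centre of its underside. To be left alone.
- steel_bowl: Steel bowl, 170 mm in diameter, 55 mm high. Origin at the centre of its underside. To be left alone.
- wash_bottle: Blue bottle, 60 mm in diameter, 120 mm high. Origin at the centre of its underside. To be left alone.
- comb: Black comb lying flat, 150 by 26 by 6 mm, long along its x. Origin at the centre of its underside. To be left alone.
- gauze_pack: Blue gauze pack, 80 by 80 by 30 mm. Origin at the centre of its underside. To be left alone.

How it is judged:
On the way, in this order (a step that is already met when the one before it is completed fails the run):
1. the wheel has clicked to rest with the orange lobe at the pointer (value of joint index_wheel between 4.0388 and 4.3388 rad and value of joint test_key below 0.0015 m), for 0.2 s.
2. then the test key is pressed fully down (value of joint index_wheel between 4.0388 and 4.3388 rad and value of joint test_key above 0.0048 m), for 0.05 s.
At the end, for the whole second after the job is handed in: The wheel rests with the orange lobe at the pointer (joint within 0.15 rad of 4.189), the test key has been pressed after that to at least 4.8 of its 6 mm and is up again, and each bystander is within 15 mm of where it stood (all of step 1 and velocity of joint index_wheel between -0.1 and 0.1 rad/s and distance of each of paste_jar, tape_roll, swab_cup, steel_bowl, wash_bottle, comb, gauze_pack from where it was at the start of the episode below 0.015 m); the robot touches nothing.
It fails at once if the wheel goes more than half a click past the pointer (value of joint index_wheel above 4.7388 rad).
It fails at once if the test key is pressed before the wheel is set (value of joint test_key above 0.003 m and value of joint index_wheel below 3.8888 rad).
It fails at once if the wheel is handled roughly (over 40 N) (contact force between the arm and index_wheel above 40 N).
It fails at once if the wheel is handled roughly (over 40 N) (contact force between the fingers and index_wheel above 40 N).
It fails at once if a bystander is knocked, carried or lifted (moved more than 15 mm) (distance of any of paste_jar, tape_roll, swab_cup, steel_bowl, wash_bottle, comb, gauze_pack from where it was at the start of the episode above 0.015 m).
It also fails if it takes over 58 s, if anything falls off the work surface, if the arm or the gripper's body presses on something with over 40 N, if the wrist force passes 120 N, or if a joint passes its speed limit or range.

ROBOT

A 6-joint arm with a two-finger parallel gripper is mounted at the origin on the work surface. World frame = base frame: x ahead of the robot, y to its left, z up, the work surface at z = 0. Lengths are in m, angles in rad, forces in N, time in s.
With the tool pointing down it reaches from about 0.35 to 0.975 m from the base axis. Payload 4.9 kg.
Tool frame: the origin (TCP) lies at the very end of the fingers, on their centre line; the grasp point (between the pads) lies behind it (manip.pinch_z is the y of the grasp point in the tool frame, in m); y points along the fingers, x is the direction in which the jaws open and shut, and the axes are right-handed (so a half turn about y gives the same grasp; the last joint's range is limited). The gripper opens to 85 mm and grips with 20 to 120 N. Pads are 22 mm wide; open, the fingers measure 114 mm over their backs; the gripper's body (76 mm by 85 mm) begins 54 mm behind the grasp point. The pads swing forward as they close: fully open they stand 13 mm farther back than shut.
Start: joints at [1.102, 0.053, 1.613, -0, 1.476, -0.119], TCP at [0.214, 0.587, 0.231] pointing down, gripper open.
Joint ranges: [-3.01, 3.01], [-1.01, 2.22], [0.06, 2.58], [-1.02, 4.17], [0.09, 2.62], [-3.14, 3.14]. Speed limits (rad/s): [2.57, 2.57, 3.14, 3.14, 3.14, 3.14].

INTERFACE

Orientations are given as a unit quaternion [w, x, y, z].
In Python, from plant import manip gives the robot as it stands.
- The arm moves only by the tool drive_tool, never from a script. Its argument "motion" is a list of rows, each a list of 3 entries, a list of its own where there are three numbers: the shift along the tool's x, y, z in units of 25 mm (1.0 is 25 mm), then the turn, a rotation vector about the tool's x, y, z in units of 5 degrees (1.0 is 5 degrees), then the closure, from -1 (fully open) to 1 (shut). A call has 1 to 12 rows; each row shifts and turns the commanded pose from where the row before left it, along the tool's axes as they then stand; what a row does not reach is not made up. A row lasts 1/10 s, in which the tool goes at most 50 mm and 8.59 degrees, less where a joint would pass 70% of its speed; a pose out of reach is approached as far as the arm can. A call is refused whole if a number of a shift passes 1 or a number of a turn 1, either way. A call with a gripper value outside its range is refused whole. The fingers move at their own pace and stop on an object; the grip force is fixed at half the most. Time passes only in rows, so rows that do not move let the fingers close. It gives the time, the measured TCP pose, the force and the opening at its end, in the units of the state.
- manip.state(): the state, without advancing time (a new reading comes with each control period).
- manip.grab_frame(name): name is "side" or "top" or "wrist"; returns a dict with "img" (400x640x3 uint8, blue, green, red), "range_z" (400x640 float32, m along the optical axis (not along the pixel's ray), 0 where there is no reading), "camera_matrix" (3x3 intrinsics, pixels), "k1" (the pictures are not rectified: a ray, as slopes to the right and down, at radius r is drawn at 1 + k1 r^2 times it, then the intrinsics apply), "world_from_camera" (4x4, takes a point from camera to world coordinates); the wrist camera has in their place "T_tool_cam" (4x4, takes a point from camera to tool coordinates, whose origin is the TCP and whose axes are the tool frame's). Camera axes: x right, y down, z forward; pixel columns grow to the right and rows downward; lengths in m; the calibration is good to about 2 mm. A picture is of the moment at which its call begins: read the wrist's pose just before it.
- manip.job_done(): hands the job in, once; it reports no verdict.
The state is a dict: "time": time; "joint_pos": joint angles; "joint_vel": joint speeds; "joint_efforts": joint torques, N m; "tool_pos": TCP position; "tool_rot": TCP orientation; "contact_force": force on the tool from outside, world axes, zero at the start; "ft_torque": the same for the moment, N m; "gripper_width": opening from 0.0 (shut) to 1.0 (fully open).
Only numpy, scipy, OpenCV 4.12 (cv2) and the standard library are available. Lean on these libraries where they do the work, as an engineer would, in place of code of your own. Each camera call takes 0.05 s, during which the arm holds its last target. There are 200 camera calls.

## Working session

There is one attempt and no reset: what is moved stays moved. The work goes in short steps, Python scripts to look and compute and a tool call to move; the robot and the scene stay as the last step left them, time stands still between calls to the robot, and variables do not carry over. Pictures are saved under pics/ and viewed, about 8 in all and at most 12, crops included, and the job is handed in when it is done.

Besides the shell and the picture viewer there is one more tool, called after ">>>" as a command line: name --argument value ..., lists and objects as JSON in quotes. drive_tool: Moves the arm, as the interface text tells. Its arguments: {"type":"object","properties":{"motion":{"type":"array","items":{"type":"array"}}},"required":["motion"]}

```bash
mkdir -p pics
cat > h.py <<'E'
import numpy as np, cv2
from plant import manip
from scipy.spatial.transform import Rotation as R
def pose():
    s=manip.state(); T=np.eye(4); q=s["tool_rot"]; T[:3,:3]=R.from_quat([q[1],q[2],q[3],q[0]]).as_matrix(); T[:3,3]=s["tool_pos"]; return T
def grab(n):
    P=pose(); f=manip.grab_frame(n)
    f["T"]=f["world_from_camera"] if n!="wrist" else P@f["T_tool_cam"]; return f
def ray(f,u,v):
    K=np.array(f["camera_matrix"]); d=np.array([(u-K[0,2])/K[0,0],(v-K[1,2])/K[1,1]]); x=d.copy()
    for _ in range(20): x=d/(1+f["k1"]*(x@x))
    return np.array([x[0],x[1],1.])
def onplane(f,u,v,z):
    T=np.array(f["T"]); r=T[:3,:3]@ray(f,u,v); o=T[:3,3]; return o+r*(z-o[2])/r[2]
def rng(f,u,v):
    T=np.array(f["T"]); return T[:3,:3]@(ray(f,u,v)*f["range_z"][int(v),int(u)])+T[:3,3]
def blobs(f,lo,hi,amin=20):
    hsv=cv2.cvtColor(f["img"],cv2.COLOR_BGR2HSV); m=cv2.inRange(hsv,np.array(lo),np.array(hi))
    n,l,s,c=cv2.connectedComponentsWithStats(m); return [(c[i].round(1),s[i]) for i in range(1,n) if s[i][4]>=amin]
E
python3 - <<'E'
from h import *
s=manip.state(); print(s, manip.pinch_z)
print(pose().round(3))
for n in("top","side"):
    f=grab(n); cv2.imwrite(f"pics/{n}0.png",f["img"]); print(n,np.array(f["T"]).round(3))
    for nm,lo,hi in(("green",(40,90,50),(85,255,255)),("orange",(5,150,120),(20,255,255))):
        for c,st in blobs(f,lo,hi): print(nm,c,st, onplane(f,*c,.066).round(4), rng(f,*c).round(4))
E
```

```text
{'time': 0.0, 'joint_pos': array([ 1.10203502e+00,  5.33777380e-02,  1.61427516e+00, -7.72054391e-06,
        1.47601023e+00, -1.18990123e-01]), 'joint_vel': array([-0.00207969,  0.00018307,  0.0002376 ,  0.00024772, -0.00131196,
        0.00020966]), 'joint_efforts': array([ 1.53867841e-03, -3.93688703e+01, -3.70176816e+01, -9.16122508e-05,
        7.14539085e-03,  5.26684616e-06]), 'tool_pos': array([0.21389135, 0.58660305, 0.23006133]), 'tool_rot': array([-0.57902262,  0.57971839,  0.4047314 , -0.40601957]), 'contact_force': array([-0.29400807, -0.35757694,  0.66501545]), 'ft_torque': array([0.00856099, 0.0169402 , 0.04717805]), 'gripper_width': 0.9997804298498543} -0.0187
[[ 0.343 -0.001 -0.939  0.214]
 [ 0.939 -0.002  0.343  0.587]
 [-0.002 -1.     0.     0.23 ]
 [ 0.     0.     0.     1.   ]]
top [[-0.015 -0.984  0.175  0.295]
 [-1.     0.015 -0.003  0.02 ]
 [ 0.    -0.175 -0.984  1.54 ]
 [ 0.     0.     0.     1.   ]]
green [478.7 130.9] [ 444  107   71   48 1529] [ 0.7989 -0.5589  0.066 ] [ 0.7894 -0.548   0.0939]
green [272.1 182. ] [268 178   9   9  63] [0.6251 0.1653 0.066 ] [0.6251 0.1653 0.0662]
side [[ 0.98  -0.099  0.172  0.342]
 [-0.197 -0.57   0.798 -0.974]
 [ 0.019 -0.816 -0.578  0.797]
 [ 0.     0.     0.     1.   ]]
green [338.8 166.5] [334 164  10   7  52] [0.6241 0.1635 0.066 ] [0.623  0.1591 0.0688]
green [519.1 359.9] [ 462  319  135   81 3468] [ 0.797  -0.5184  0.066 ] [ 0.7828 -0.5326  0.0888]
```

Run:
```python
import cv2
a=cv2.imread("pics/top0.png"); b=a[110:290,190:400]
cv2.imwrite("pics/a.png",cv2.resize(b,None,fx=3.3,fy=3.3,interpolation=cv2.INTER_CUBIC))
```

```text
(no output)
```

View pics/top0.png

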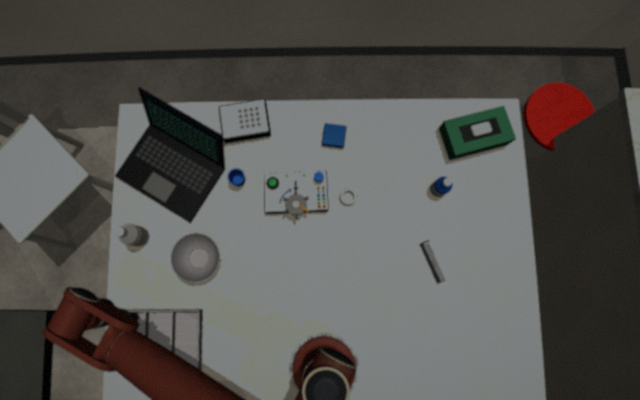

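View pics/a.png

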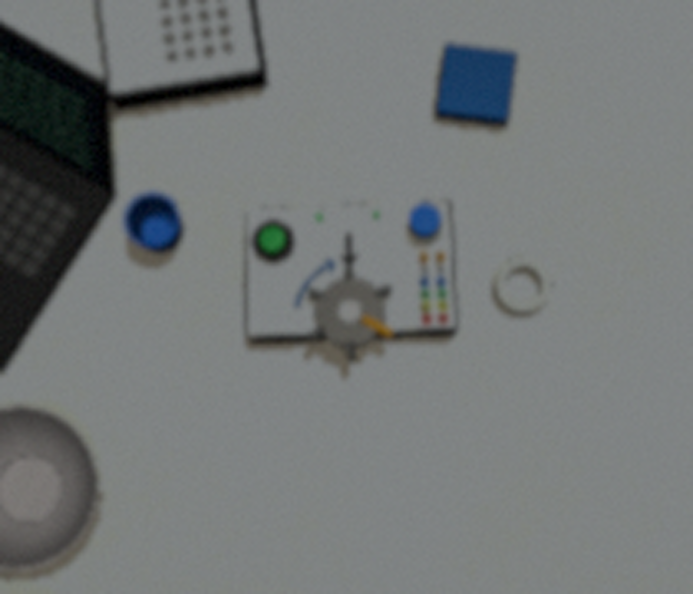

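The top view shows the box near px (296,190), with the wheel at (296,204). The orange lobe points lower right, 120° clockwise from the pointer, so 4 clicks are needed. The key is at (272,182), the jar at (319,177), the cup at (236,178) and the tape at (347,198). I'll move over the box for a closer look.

>>> drive_tool --motion '[[[-0.8, 0, -1], [0, 0, 0], -1], [[-0.8, 0, -1], [0, 0, 0], -1], [[-0.8, 0, -1], [0, 0, 0], -1], [[-0.8, 0, -1], [0, 0, 0], -1], [[-0.8, 0, -1], [0, 0, 0], -1], [[-0.8, 0, -1], [0, 0, 0], -1], [[-0.8, 0, -1], [0, 0, 0], -1], [[-0.8, 0, -1], [0, 0, 0], -1], [[-0.8, 0, -1], [0, 0, 0], -1], [[-0.8, 0, -1], [0, 0, 0], -1], [[-0.8, 0, -1], [0, 0, 0], -1], [[-0.8, 0, -1], [0, 0, 0], -1]]'

```text
time: 1.3
tool_pos: [0.414, 0.2575, 0.2308]
tool_rot: [0.579, -0.579, -0.405, 0.406]
contact_force: [-0.1, -0.1, 0.4]
gripper_width: 1.005
```

>>> drive_tool --motion '[[[-0.8, 0, -1], [0, 0, 0], -1], [[-0.8, 0, -1], [0, 0, 0], -1], [[-0.8, 0, -1], [0, 0, 0], -1], [[-0.8, 0, -1], [0, 0, 0], -1], [[-0.8, 0, -1], [0, 0, 0], -1], [[-0.8, 0, -1], [0, 0, 0], -1], [[0, 0, 0], [0, 0, 0], -1], [[0, 0, 0], [0, 0, 0], -1]]'

```text
time: 2.1
tool_pos: [0.5133, 0.0944, 0.2307]
tool_rot: [0.58, -0.579, -0.405, 0.405]
contact_force: [-0.6, -0.3, 0.2]
gripper_width: 1.005
```

Run:
```python
from h import *
f=grab("wrist"); cv2.imwrite("pics/w1.png",f["img"]); print(f["T_tool_cam"].round(3)); print(pose().round(4))
for nm,lo,hi in(("green",(40,90,40),(85,255,255)),("orange",(5,150,80),(22,255,255))):
    for c,st in blobs(f,lo,hi,100): print(nm,c,st, onplane(f,*c,.066).round(4), rng(f,*c).round(4))
```

```text
[[ 1.    -0.001 -0.001 -0.   ]
 [ 0.001 -0.321  0.947 -0.142]
 [-0.001 -0.947 -0.321  0.081]
 [ 0.     0.     0.     1.   ]]
[[ 3.429e-01 -1.100e-03 -9.394e-01  5.131e-01]
 [ 9.394e-01  4.000e-04  3.429e-01  9.500e-02]
 [ 0.000e+00 -1.000e+00  1.200e-03  2.308e-01]
 [ 0.000e+00  0.000e+00  0.000e+00  1.000e+00]]
green [409.8 243.2] [397 230  26  25 464] [0.6238 0.1648 0.066 ] [0.6232 0.1646 0.0669]
green [606.4 252.9] [574 246  66  15 193] [0.7227 0.3874 0.066 ] [0.735  0.3988 0.0528]
green [611.9 263.9] [584 258  56  13 172] [0.7417 0.3942 0.066 ] [0.736  0.3891 0.0718]
green [617.4 275.9] [595 271  45  11 141] [0.763  0.4013 0.066 ] [0.7355 0.3778 0.0919]
green [622.9 288.9] [606 285  34   9 110] [0.787  0.4089 0.066 ] [0.7365 0.3676 0.1103]
orange [290.9 201.4] [274 194  34  14 232] [0.5314 0.0579 0.066 ] [0.5319 0.0576 0.0643]
```

View pics/w1.png

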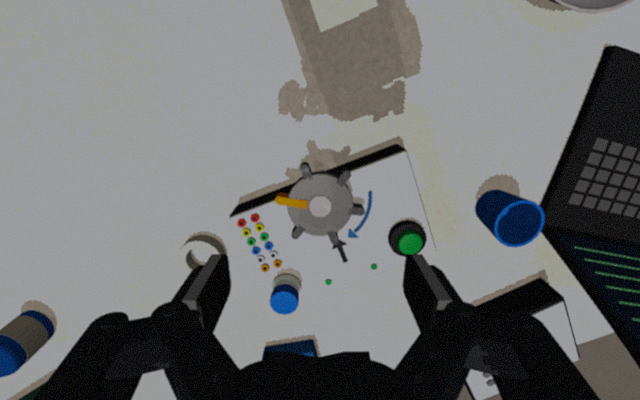

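The wrist view shows the wheel hub at about (320,207), the orange lobe at (285,200), the pointer tip at (338,241) and the key at (410,243). Next I'll get the box yaw from the hub and key.

Run:
```python
from h import *
f=grab("wrist")
g=cv2.cvtColor(f["img"],cv2.COLOR_BGR2GRAY)[190:225,300:342]
m=(g>np.percentile(g,88)).astype(np.uint8); n,l,s,c=cv2.connectedComponentsWithStats(m)
i=1+np.argmax(s[1:,4]); u=c[i]+[300,190]; print("hub",u,s[i])
# disc centroid from depth: height 0.058..0.07
T=f["T"]; v,uu=np.mgrid[150:250,260:380]; P=np.array([rng(f,a,b) for a,b in zip(uu.ravel(),v.ravel())])
near=P[(P[:,2]>.061)&(P[:,2]<.069)]; h=onplane(f,*u,.065); near=near[np.linalg.norm(near[:,:2]-h[:2],axis=1)<.052]
print("hub",h.round(4),"depth",near.mean(0).round(4),len(near), (near.max(0)+near.min(0))/2)
k=onplane(f,409.8,243.2,.067)
for c0 in(h,near.mean(0)):
    d=k-c0; yaw=np.arctan2(d[1],d[0])-np.arctan2(78,80); print("key",k.round(4),"dist(.1117)",np.hypot(*d[:2]).round(4),"yaw deg",np.degrees(yaw).round(2))
o=onplane(f,290.9,201.4,.065)-h; print("orange ang",np.degrees(np.arctan2(o[1],o[0])))
```

```text
hub [320.35064935 204.7012987 ] [ 10   7  20  18 154]
hub [0.5459 0.0866 0.065 ] depth [0.5451 0.0858 0.0647] 3850 [0.5465599  0.08507437 0.06431275]
key [0.623  0.1654 0.067 ] dist(.1117) 0.1102 yaw deg 1.34
key [0.623  0.1654 0.067 ] dist(.1117) 0.1113 yaw deg 1.34
orange ang -116.88920861513436
```

Run:
```python
from h import *
f=grab("wrist"); Tt=f["T_tool_cam"]
v,u=np.mgrid[240:330:1,150:490:1]
P=np.array([np.r_[Tt[:3,:3]@(ray(f,a,b)*f["range_z"][b,a])+Tt[:3,3]] for a,b in zip(u.ravel(),v.ravel())])
Q=P[(P[:,1]<.03)&(P[:,1]>-.04)&(abs(P[:,2])<.03)]
for s in(-1,1):
    q=Q[Q[:,0]*s>0]; t=q[q[:,1]>np.percentile(q[:,1],98)-.006]
    print(s,len(q),"ymax",np.percentile(q[:,1],[90,98,99.5]).round(4),"tip x",np.percentile(t[:,0],[2,98]).round(4),"z",np.percentile(t[:,2],[2,98]).round(4))
p=pose(); c=np.linalg.inv(p)@np.array([.5455,.086,.065,1]); print("wheel in tool",c.round(4))
k=np.linalg.inv(p)@np.array([.624,.165,.067,1]); print("key in tool",k.round(4))
```

```text
-1 1621 ymax [-0.0184 -0.0147 -0.0133] tip x [-0.0531 -0.0428] z [-0.0109  0.0103]
1 1610 ymax [-0.0184 -0.0144 -0.0135] tip x [0.0417 0.0486] z [-0.0109  0.0101]
wheel in tool [ 0.0021  0.166  -0.0339  1.    ]
key in tool [ 0.1032  0.164  -0.0807  1.    ]
```

>>> drive_tool --motion '[[[0.28, 0.6, 0.88], [0, 0, 0], -1], [[0.28, 1, 0.88], [0, 0, 0], -1], [[0, 1, 0], [0, 0, 0], -1], [[0, 1, 0], [0, 0, 0], -1], [[0, 1, 0], [0, 0, 0], -1], [[0, 1, 0], [0, 0, 0], -1], [[0, 1, 0], [0, 0, 0], -1], [[0, 0.7, 0], [0, 0, 0], -1], [[0, 0.3, 0], [0, 0, 0], -1], [[0, 0, 0], [0, 0, 0], -1], [[0, 0, 0], [0, 0, 0], -1]]'

```text
time: 3.35
tool_pos: [0.4775, 0.1234, 0.0423]
tool_rot: [-0.579, 0.579, 0.406, -0.405]
contact_force: [0.2, -0.6, 0.7]
gripper_width: 1.002
```

```bash
cat > w.py <<'E'
from h import *
import sys
f=grab("wrist"); cv2.imwrite("pics/%s.png"%sys.argv[1],f["img"])
C=np.array([.5455,.086,.065,1]); p=pose(); print("TCP rel wheel mm",(-(np.linalg.inv(p)@C)[:3]*1000).round(1),"z",p[2,3].round(4),"F",manip.state()["contact_force"].round(1),"t",manip.state()["time"])
for n in("top","side","wrist"):
    g=f if n=="wrist" else grab(n)
    for c,st in blobs(g,(5,120,60),(24,255,255),4):
        o=onplane(g,*c,.065)-C[:3]; r=np.hypot(*o[:2])
        if .015<r<.06: print(n,c,st[4],"orange r",r.round(4),"cw from pointer",(-np.degrees(np.arctan2(o[1],o[0]))+1.5).round(1))
E
python3 w.py w2
```

```text
TCP rel wheel mm [11.9 22.2 76.3] z 0.0427 F [1.4 0.1 1. ] t 3.4
top [304.2 209. ] 22 orange r 0.0327 cw from pointer 118.8
side [312.9 192.3] 48 orange r 0.0372 cw from pointer 116.6
```

View pics/w2.png

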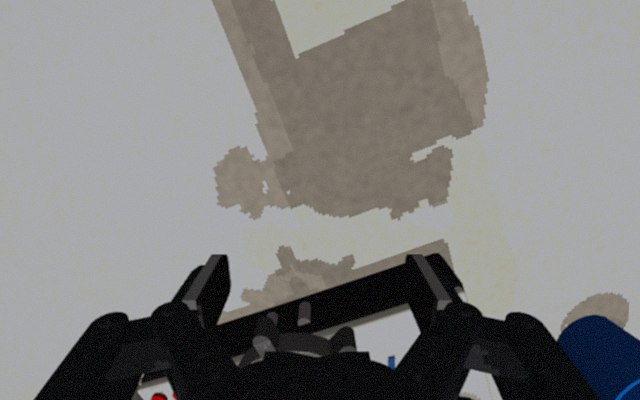

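Fingers stand outside the wheel, which peeks out at (300,310), at the right height. I'll move in and start pushing.

>>> drive_tool --motion '[[[0, 0.06, -0.5], [0, 0, 0], -1], [[0, 0, -0.3], [0, 0, 0], -1], [[0, 0, -0.28], [0, 0, 0], -1], [[0, 0, 0], [0, 0, 0], -1], [[0.12, 0, 0], [0, 0, 0], -1], [[0.12, 0, 0], [0, 0, 0], -1], [[0.12, 0, 0], [0, 0, 0], -1], [[0.12, 0, 0], [0, 0, 0], -1], [[0.12, 0, 0], [0, 0, 0], -1], [[0.12, 0, 0], [0, 0, 0], -1]]'

```text
time: 4.5
tool_pos: [0.506, 0.129, 0.039]
tool_rot: [0.579, -0.579, -0.402, 0.408]
contact_force: [-7.0, -6.9, 3.6]
gripper_width: 1.001
```

```bash
python3 w.py w3
```

```text
TCP rel wheel mm [27.5 26.1 51.8] z 0.039 F [-7.9 -5.5  5.4] t 4.55
top [302.9 209.2] 24 orange r 0.0292 cw from pointer 123.8
side [311.5 192.4] 54 orange r 0.0387 cw from pointer 121.6
wrist [161.5 378.8] 36 orange r 0.056 cw from pointer 102.6
```

>>> drive_tool --motion '[[[0.12, 0, 0], [0, 0, 0], -1], [[0.12, 0, 0], [0, 0, 0], -1], [[0.12, 0, 0], [0, 0, 0], -1], [[0.12, 0, 0], [0, 0, 0], -1], [[0.12, 0, 0], [0, 0, 0], -1]]'

```text
time: 5.15
tool_pos: [0.5125, 0.1447, 0.0389]
tool_rot: [0.58, -0.579, -0.404, 0.406]
contact_force: [-2.2, -1.2, -1.4]
gripper_width: 1.001
```

```bash
python3 w.py w4
```

```text
TCP rel wheel mm [44.6 25.7 50.5] z 0.0393 F [-1.1  0.3 -0.3] t 5.2
top [300.5 211.8] 25 orange r 0.0294 cw from pointer 147.3
side [307.2 190.1] 54 orange r 0.0357 cw from pointer 145.1
```

>>> drive_tool --motion '[[[0.09, 0, 0], [0, 0, 0], -1], [[0.09, 0, 0], [0, 0, 0], -1], [[0.09, 0, 0], [0, 0, 0], -1], [[0, 0, 0], [0, 0, 0], -1], [[0, 0, 0], [0, 0, 0], -1]]'

```text
time: 5.8
tool_pos: [0.5162, 0.1512, 0.0399]
tool_rot: [-0.579, 0.579, 0.406, -0.405]
contact_force: [-0.5, -0.4, -0.8]
gripper_width: 1.002
```

```bash
python3 w.py w5
```

```text
TCP rel wheel mm [51.1 25.1 49.9] z 0.0399 F [ 0.2 -0.8  0. ] t 5.85
top [295.9 211.3] 15 orange r 0.0224 cw from pointer 178.9
side [304.1 186.6] 54 orange r 0.0343 cw from pointer 175.2
wrist [173.3 290.5] 219 orange r 0.0478 cw from pointer -177.3
```

The first click is done, with orange now 178° from the pointer. Second cycle.

>>> drive_tool --motion '[[[0, 0, 0.54], [0, 0, 0], -1], [[0, 0, 0.54], [0, 0, 0], -1], [[0, 0, 0], [0, 0, 0], -1], [[-0.53, 0, 0], [0, 0, 0], -1], [[-0.53, 0, 0], [0, 0, 0], -1], [[-0.53, 0, 0], [0, 0, 0], -1], [[0, 0, 0], [0, 0, 0], -1], [[0, 0, -0.54], [0, 0, 0], -1], [[0, 0, -0.54], [0, 0, 0], -1], [[0, 0, 0], [0, 0, 0], -1], [[0, 0, 0], [0, 0, 0], -1]]'

```text
time: 7.05
tool_pos: [0.5031, 0.1136, 0.0398]
tool_rot: [0.58, -0.579, -0.405, 0.405]
contact_force: [-0.6, 0.1, 0.5]
gripper_width: 1.001
```

>>> drive_tool --motion '[[[0.12, 0, 0], [0, 0, 0], -1], [[0.12, 0, 0], [0, 0, 0], -1], [[0.12, 0, 0], [0, 0, 0], -1], [[0.12, 0, 0], [0, 0, 0], -1], [[0.12, 0, 0], [0, 0, 0], -1], [[0.12, 0, 0], [0, 0, 0], -1], [[0.12, 0, 0], [0, 0, 0], -1], [[0.12, 0, 0], [0, 0, 0], -1], [[0.12, 0, 0], [0, 0, 0], -1], [[0.12, 0, 0], [0, 0, 0], -1], [[0.12, 0, 0], [0, 0, 0], -1]]'

```text
time: 8.15
tool_pos: [0.5125, 0.1447, 0.039]
tool_rot: [0.58, -0.579, -0.404, 0.406]
contact_force: [-2.7, -0.8, -1.9]
gripper_width: 1.001
```

>>> drive_tool --motion '[[[0.09, 0, 0], [0, 0, 0], -1], [[0.09, 0, 0], [0, 0, 0], -1], [[0.09, 0, 0], [0, 0, 0], -1], [[0, 0, 0], [0, 0, 0], -1], [[0, 0, 0], [0, 0, 0], -1]]'

```text
time: 8.65
tool_pos: [0.5164, 0.1512, 0.0401]
tool_rot: [-0.579, 0.579, 0.406, -0.405]
contact_force: [-0.2, -0.2, -0.3]
gripper_width: 1.001
```

```bash
python3 w.py w6
```

```text
TCP rel wheel mm [51.1 25.  49.8] z 0.04 F [ 0.1  0.8 -0.2] t 8.7
side [308.9 179.7] 29 orange r 0.0311 cw from pointer -119.3
wrist [255.8 321.5] 1530 orange r 0.0353 cw from pointer -120.4
```

The second click landed (−120°). Third cycle, same moves.

>>> drive_tool --motion '[[[0, 0, 0.54], [0, 0, 0], -1], [[0, 0, 0.54], [0, 0, 0], -1], [[0, 0, 0], [0, 0, 0], -1], [[-0.53, 0, 0], [0, 0, 0], -1], [[-0.53, 0, 0], [0, 0, 0], -1], [[-0.53, 0, 0], [0, 0, 0], -1], [[0, 0, 0], [0, 0, 0], -1], [[0, 0, -0.54], [0, 0, 0], -1], [[0, 0, -0.54], [0, 0, 0], -1], [[0, 0, 0], [0, 0, 0], -1], [[0, 0, 0], [0, 0, 0], -1]]'

```text
time: 9.9
tool_pos: [0.5032, 0.1136, 0.0398]
tool_rot: [0.58, -0.579, -0.405, 0.405]
contact_force: [-0.4, 0.1, 0.3]
gripper_width: 1.001
```

>>> drive_tool --motion '[[[0.12, 0, 0], [0, 0, 0], -1], [[0.12, 0, 0], [0, 0, 0], -1], [[0.12, 0, 0], [0, 0, 0], -1], [[0.12, 0, 0], [0, 0, 0], -1], [[0.12, 0, 0], [0, 0, 0], -1], [[0.12, 0, 0], [0, 0, 0], -1], [[0.12, 0, 0], [0, 0, 0], -1], [[0.12, 0, 0], [0, 0, 0], -1], [[0.12, 0, 0], [0, 0, 0], -1], [[0.12, 0, 0], [0, 0, 0], -1], [[0.12, 0, 0], [0, 0, 0], -1]]'

```text
time: 11.0
tool_pos: [0.5125, 0.1447, 0.039]
tool_rot: [0.58, -0.579, -0.404, 0.406]
contact_force: [-1.8, -1.3, -2.0]
gripper_width: 0.996
```

>>> drive_tool --motion '[[[0.09, 0, 0], [0, 0, 0], -1], [[0.09, 0, 0], [0, 0, 0], -1], [[0.09, 0, 0], [0, 0, 0], -1], [[0, 0, 0], [0, 0, 0], -1], [[0, 0, 0], [0, 0, 0], -1]]'

```text
time: 11.5
tool_pos: [0.5164, 0.1512, 0.0401]
tool_rot: [-0.579, 0.579, 0.406, -0.405]
contact_force: [-0.4, -0.4, -0.4]
gripper_width: 1.002
```

```bash
python3 w.py w7
```

```text
TCP rel wheel mm [51.1 25.  49.8] z 0.04 F [-0.2  0.6  0. ] t 11.55
side [320.3 178.6] 20 orange r 0.031 cw from pointer -58.4
wrist [300.5 351.6] 83 orange r 0.0436 cw from pointer -80.4
```

View pics/w7.png

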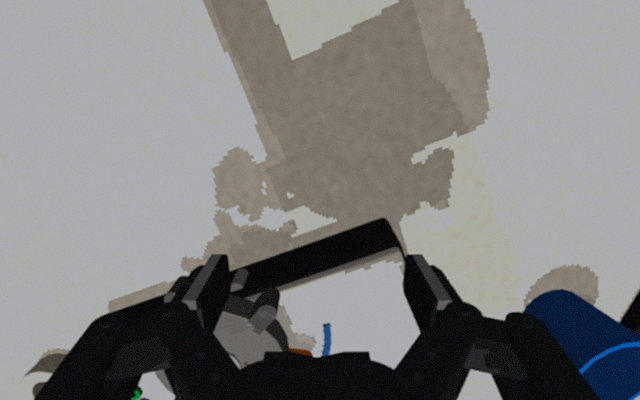

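The wheel sits left, with a bit of the orange lobe at (300,352). The side camera puts orange at −58°, so three clicks are done and the last one follows.

>>> drive_tool --motion '[[[0, 0, 0.54], [0, 0, 0], -1], [[0, 0, 0.54], [0, 0, 0], -1], [[0, 0, 0], [0, 0, 0], -1], [[-0.53, 0, 0], [0, 0, 0], -1], [[-0.53, 0, 0], [0, 0, 0], -1], [[-0.53, 0, 0], [0, 0, 0], -1], [[0, 0, 0], [0, 0, 0], -1], [[0, 0, -0.54], [0, 0, 0], -1], [[0, 0, -0.54], [0, 0, 0], -1], [[0, 0, 0], [0, 0, 0], -1], [[0, 0, 0], [0, 0, 0], -1]]'

```text
time: 12.75
tool_pos: [0.5031, 0.1137, 0.0399]
tool_rot: [0.58, -0.579, -0.405, 0.405]
contact_force: [-0.6, 0.7, 0.5]
gripper_width: 0.995
```

>>> drive_tool --motion '[[[0.12, 0, 0], [0, 0, 0], -1], [[0.12, 0, 0], [0, 0, 0], -1], [[0.12, 0, 0], [0, 0, 0], -1], [[0.12, 0, 0], [0, 0, 0], -1], [[0.12, 0, 0], [0, 0, 0], -1], [[0.12, 0, 0], [0, 0, 0], -1], [[0.12, 0, 0], [0, 0, 0], -1], [[0.12, 0, 0], [0, 0, 0], -1], [[0.12, 0, 0], [0, 0, 0], -1], [[0.12, 0, 0], [0, 0, 0], -1], [[0.12, 0, 0], [0, 0, 0], -1]]'

```text
time: 13.85
tool_pos: [0.5125, 0.1447, 0.0389]
tool_rot: [0.58, -0.579, -0.404, 0.406]
contact_force: [-2.0, -1.1, -1.2]
gripper_width: 1.001
```

>>> drive_tool --motion '[[[0.09, 0, 0], [0, 0, 0], -1], [[0.09, 0, 0], [0, 0, 0], -1], [[0.09, 0, 0], [0, 0, 0], -1], [[0, 0, 0], [0, 0, 0], -1], [[0, 0, 0], [0, 0, 0], -1]]'

```text
time: 14.35
tool_pos: [0.5164, 0.1512, 0.0401]
tool_rot: [-0.579, 0.579, 0.406, -0.405]
contact_force: [-0.4, -0.2, 0.3]
gripper_width: 0.999
```

```bash
python3 w.py w8
```

```text
TCP rel wheel mm [51.1 25.  49.8] z 0.04 F [ 0.3 -0.2  0.5] t 14.4
top [295.2 195.7] 19 orange r 0.0311 cw from pointer -0.3
side [329.3 183.7] 43 orange r 0.0347 cw from pointer 4.2
```

The orange lobe is at the pointer. I'll retract, rise, shut the gripper and go above the key.

>>> drive_tool --motion '[[[0, 0, 0.54], [0, 0, 0], -1], [[0, 0, 0.54], [0, 0, 0], -1], [[0, 0, 0.5], [0, 0, 0], -1], [[0, -1, 0], [0, 0, 0], -1], [[0, -1, 0], [0, 0, 0], -1], [[0, -1, 0], [0, 0, 0], -1], [[0, -1, 0], [0, 0, 0], -1], [[0, -1, 0], [0, 0, 0], 1], [[0.5, -0.5, 0], [0, 0, 0], 1], [[0.5, 0, 0], [0, 0, 0], 1]]'

```text
time: 15.5
tool_pos: [0.4885, 0.1894, 0.1796]
tool_rot: [-0.579, 0.58, 0.407, -0.404]
contact_force: [0.3, 0.2, -0.1]
gripper_width: 0.518
```

>>> drive_tool --motion '[[[0.5, 0, -0.9], [0, 0, 0], 1], [[0.5, 0, -0.9], [0, 0, 0], 1], [[0, 0, -0.9], [0, 0, 0], 1], [[0, 0, -0.9], [0, 0, 0], 1], [[0, 0, -0.9], [0, 0, 0], 1], [[0, 0, -0.9], [0, 0, 0], 1], [[0, 0, 0], [0, 0, 0], 1], [[0, 0, 0], [0, 0, 0], 1], [[0, 0, 0], [0, 0, 0], 1]]'

```text
time: 16.4
tool_pos: [0.6216, 0.1662, 0.176]
tool_rot: [0.58, -0.579, -0.405, 0.406]
contact_force: [0.3, -0.4, -0.9]
gripper_width: 0.002
```

```bash
python3 w.py w9
python3 - <<'E'
from h import *
p=pose(); print(p[:3,3].round(4),manip.state()["gripper_width"])
for n in("wrist","top","side"):
    f=grab(n)
    for c,st in blobs(f,(40,90,40),(85,255,255),20):
        k=onplane(f,*c,.067)
        if np.hypot(*(k[:2]-[.624,.165]))<.03: print(n,c,st,k.round(4),(np.linalg.inv(p)@np.r_[k,1]).round(4))
E
```

```text
TCP rel wheel mm [ 101.3 -111.5  -44.1] z 0.1764 F [-0.4 -0.   0.2] t 16.45
top [295.2 195.7] 19 orange r 0.0311 cw from pointer -0.3
side [329.3 183.7] 43 orange r 0.0347 cw from pointer 4.2
wrist [213.7 175.8] 448 orange r 0.0331 cw from pointer -0.0
[0.6221 0.1659 0.1771] -0.003102155421687569
wrist [317.7 192.2] [302 176  32  33 815] [0.6235 0.1657 0.067 ] [ 4.000e-04  1.101e-01 -1.500e-03  1.000e+00]
top [272.  178.9] [269 177   7   4  20] [0.6357 0.1656 0.067 ] [ 0.0045  0.1101 -0.0129  1.    ]
side [338.8 166.9] [334 164  10   7  60] [0.6232 0.1598 0.067 ] [-0.0053  0.1101 -0.0032  1.    ]
```

View pics/w9.png

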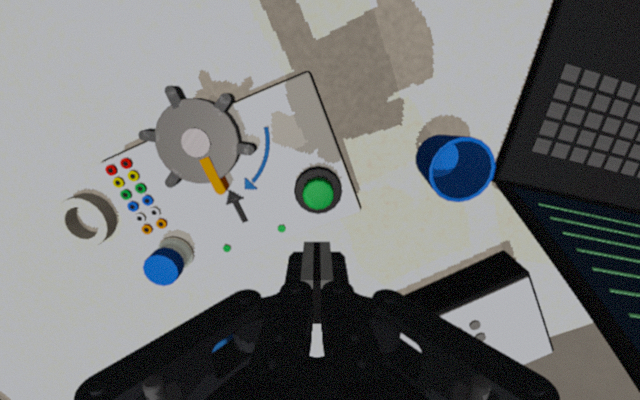

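The image shows the orange lobe at (215,178), aimed at the pointer (235,200), and the key at (318,192), right under the hand. I'll descend.

>>> drive_tool --motion '[[[0, 1, -0.08], [0, 0, 0], 1], [[0, 1, 0], [0, 0, 0], 1], [[0, 1, 0], [0, 0, 0], 1], [[0, 0.7, 0], [0, 0, 0], 1], [[0, 0.4, 0], [0, 0, 0], 1], [[0, 0, 0], [0, 0, 0], 1], [[0, 0, 0], [0, 0, 0], 1]]'

```text
time: 17.4
tool_pos: [0.6254, 0.1647, 0.0758]
tool_rot: [-0.579, 0.58, 0.406, -0.405]
contact_force: [0.7, -0.3, 0.1]
gripper_width: -0.001
```

>>> drive_tool --motion '[[[0, 0.08, 0], [0, 0, 0], 1], [[0, 0.08, 0], [0, 0, 0], 1], [[0, 0.08, 0], [0, 0, 0], 1], [[0, 0, 0], [0, 0, 0], 1], [[0, 0, 0], [0, 0, 0], 1]]'

```text
time: 17.9
tool_pos: [0.6247, 0.1646, 0.0688]
tool_rot: [0.579, -0.579, -0.405, 0.405]
contact_force: [-0.6, -0.0, -0.1]
gripper_width: 0.001
```

>>> drive_tool --motion '[[[0, 0.08, 0], [0, 0, 0], 1], [[0, 0.08, 0], [0, 0, 0], 1], [[0, 0.08, 0], [0, 0, 0], 1], [[0, 0.06, 0], [0, 0, 0], 1], [[0, 0, 0], [0, 0, 0], 1], [[0, 0, 0], [0, 0, 0], 1]]'

```text
time: 18.5
tool_pos: [0.625, 0.1646, 0.0617]
tool_rot: [-0.579, 0.579, 0.406, -0.405]
contact_force: [-0.1, -0.4, 4.1]
gripper_width: -0.003
```

>>> drive_tool --motion '[[[0, 0.04, 0], [0, 0, 0], 1], [[0, 0.03, 0], [0, 0, 0], 1], [[0, 0, 0], [0, 0, 0], 1], [[0, 0, 0], [0, 0, 0], 1]]'

```text
time: 18.9
tool_pos: [0.6251, 0.1647, 0.061]
tool_rot: [-0.579, 0.579, 0.406, -0.405]
contact_force: [-3.5, 0.4, 9.1]
gripper_width: -0.001
```

The force jumped to 9 N at z = 0.061, so the key is on its stop. I'll lift straight up and away.

>>> drive_tool --motion '[[[0, -0.2, 0], [0, 0, 0], 1], [[0, -0.4, 0], [0, 0, 0], 1], [[0, -1, 0], [0, 0, 0], 1], [[0, -1, 0], [0, 0, 0], 1], [[0, -1, 0], [0, 0, 0], 1], [[0, -1, 0], [0, 0, 0], 1], [[0, -1, 0], [0, 0, 0], 1], [[0, 0, 0], [0, 0, 0], 1], [[0, 0, 0], [0, 0, 0], 1], [[0, 0, 0], [0, 0, 0], 1]]'

```text
time: 19.9
tool_pos: [0.6236, 0.1644, 0.1974]
tool_rot: [0.58, -0.579, -0.404, 0.406]
contact_force: [-0.6, 0.3, -0.2]
gripper_width: 0.003
```

```bash
python3 w.py w10
python3 - <<'E'
from h import *
f=grab("wrist")
for c,st in blobs(f,(40,90,40),(85,255,255),300):
    P=np.array([rng(f,c[0]+a,c[1]+b) for a in range(-5,6) for b in range(-5,6)]); print("green",c,st[4],np.median(P,0).round(4))
print(manip.state()["contact_force"])
E
```

```text
TCP rel wheel mm [ 100.2 -132.5  -46. ] z 0.1972 F [ 0.4  0.2 -0.6] t 19.95
top [295.2 195.7] 19 orange r 0.0311 cw from pointer -0.3
side [329.4 183.8] 42 orange r 0.0349 cw from pointer 5.0
wrist [221.7 167.4] 387 orange r 0.033 cw from pointer 0.4
green [318.6 183.7] 717 [0.6237 0.1656 0.0668]
green [582.3 206.2] 397 [0.7449 0.4149 0.054 ]
green [587.3 216.9] 375 [0.7459 0.405  0.0724]
green [591.9 228.6] 357 [0.7453 0.3933 0.0918]
green [599.2 242.2] 312 [0.7466 0.3838 0.1108]
[ 0.54185275  0.24708333 -0.11384419]
```

View pics/w10.png

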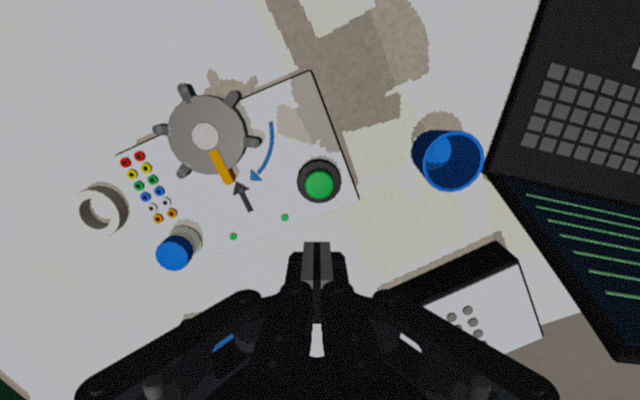

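The orange lobe at (222,167) lines up with the pointer at (240,187). The key is up again at z 0.0668, and the jar, tape and cup stand in place.

```bash
python3 -c "
from plant import manip
print(manip.job_done())"
```

```text
the job is handed in; nothing more can be done
None
```

The wheel now rests with the orange lobe at the pointer, and the green key was pressed after that. I handed the job in at about 20 s; no verdict is reported.

- **Wheel:** I flicked it forward four separate clicks with one open fingertip. The largest force I read between moves was about 11 N; force is only read at the end of each move. My last check put the orange lobe within 0.5° of the pointer in the top and wrist views. The side camera disagreed, showing 4–5° off, which I put down to its coarse view and the 2 mm calibration.
- **Key:** I pressed it with the gripper shut until the force jumped from 4 N to 9 N at 61 mm, the height for fully down. It measured 66.8 mm after release, so it is up again.
- **Hand and bystanders:** The hand ended about 130 mm above the key with no contact force. In the last picture the jar, tape and cup looked unmoved; I did not measure their positions. I did not look at the bowl, bottle, comb or gauze pack again, but the arm only passed near the bowl, well above it.

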